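Loosen a milk-dispenser spout cap in locking forceps

ROBOT

A 6-joint arm with a two-finger parallel gripper is mounted at the origin on the work surface. World frame = base frame: x ahead of the robot, y to its left, z up, the work surface at z = 0. Lengths are in mm, angles in rad, forces in N, time in s.
With the tool pointing down it reaches from about 350 to 975 mm from the base axis. Payload 7.1 kg.
Tool frame: the origin (TCP) lies at the very end of the fingers, on their centre line; the grasp point (between the pads) lies 19 mm behind it (ctrl.pinch_z is the distance from the TCP to the grasp point, in mm); z points along the fingers, y is the direction in which the jaws open and shut (so a half turn about z gives the same grasp; the last joint's range is limited). The gripper opens to 88 mm and grips with 3 to 60 N. Pads are 20 mm wide; open, the fingers measure 115 mm over their backs; the gripper's body (75 mm by 178 mm) begins 61 mm behind the grasp point.
Start: joints at [1.17, 0.423, 1.63, -0, 1.089, -0.019], TCP at [232.837, 579.993, 222.675] pointing down, gripper open.
Joint ranges: [-3, 3], [-0.9, 2.11], [0.09, 2.58], [-1.31, 4.45], [0.11, 2.69], [-2.54, 2.54]. Speed limits (rad/s): [2.39, 2.39, 3.01, 3.14, 3.14, 3.14].

INTERFACE

Orientations are given as a rotation vector (axis times angle).
In Python, from workcell import ctrl gives the robot as it stands.
- The arm moves only by the shell command python3 -m inch 'ROWS' [OPENING]. ROWS is JSON, a list of rows, each an object with "xyz": the shift along the tool's x, y, z in cm, a list of three; "spin": the turn about the tool's z in degrees. A call has 1 to 20 rows; each row is the pose to reach, as a shift and turn from the pose measured when the call began, along the tool's axes at that moment; what a row does not reach only later rows make up. A row lasts 1/10 s, in which the tool goes at most 50 mm and 8.59 degrees, less where a joint would pass 70% of its speed; a pose out of reach is approached as far as the arm can. A call with a gripper value outside its range is refused whole. OPENING is the closure, from 0 (fully open) to 1 (shut), set as the call begins (- or left out, the last holds). The fingers move at their own pace and stop on an object; the grip force is fixed at half the most. Time passes only in rows, so rows that repeat a pose let the fingers close. It gives the time, the measured TCP pose, the force and the opening at its end, in the units of the state.
- ctrl.get_obs(): the state, without advancing time (a new reading comes with each control period).
- ctrl.get_image(name): name is "scene" or "top" or "wrist"; returns the picture (400x640x3 uint8, red, green, blue); there is no depth.
- ctrl.camera_info(name): a dict with "camera_matrix" (3x3 intrinsics, pixels), "R" (3x3) and "t" (3): a world point X has camera coordinates R X + t; the wrist camera has in their place "hand_eye" (4x4, takes a point from camera to tool coordinates, whose origin is the TCP and whose axes are the flange's). Camera axes: x right, y down, z forward; pixel columns grow to the right and rows downward; lengths in mm; the calibration is good to about 2 mm. A picture is of the moment at which its call begins: read the wrist's pose just before it. camera_info takes no time and is no camera call.
- ctrl.close_job(): hands the job in, once; it reports no verdict.
The state is a dict: "t": time; "qpos": joint angles; "qvel": joint speeds; "joint_torque": joint torques, N m; "ee_pos": TCP position; "orientation": TCP orientation; "ft_force": force on the tool from outside, world axes, zero at the start; "moment": the same for the moment, N m; "width": finger opening in mm.
Only numpy, scipy, OpenCV 4.12 (cv2) and the standard library are available. Lean on these libraries where they do the work, as an engineer would, in place of code of your own. Each camera call takes 0.05 s, during which the arm holds its last target. There are 200 camera calls.

TASK

Loosen the cap of the milk spout standing in the service stand. First close the handles of the stand's locking forceps until the ratchet catches and, with your hand off, they hold the spout firmly, but without crushing the plastic; then, while it is held, turn the blue cap anticlockwise to its stop. Last, release the forceps by gently pressing the moving ring sideways out of its teeth (down towards the table) and drawing it outwards until they are wide open, without bending the handle; leave the spout standing in its seat and everything else where it is.

Things in the scene. Friction and masses are not known exactly. Their poses are not given: they have to be found in the camera images.
- stand: Fixed service stand: grey base plate 190 x 120 x 12 mm, steel column, and on it level ring-handled locking forceps, mid-plane 80 mm above the table. Origin: on the table below the forceps' pivot (and column). x runs along the forceps to the jaws, y left, z up. Base plate from x = -65 to 125 mm. Left (+y) handle fixed, right (-y) handle moves; both overhang the plate, only table below.
- pivot (a point): Pivot of the forceps, 80 mm above the table. Below the shanks nothing is in the way but the table. The two shanks are 7 mm thick and, open, measure about 45 mm over both at 60 mm behind the pivot.
- fixed_ring (a point): Centre of the still handle's finger ring (29 mm outside, 18 mm inside, bar 6 mm thick): 112 mm behind the pivot, 16.5 mm to its left, 80 mm above the table.
- press_ring (a point): Centre of the moving handle's finger ring (29 mm outside, 18 mm inside, bar 6 mm thick), 113 mm from the pivot, 80 mm above the table; about 50 mm right of the forceps' axis when open. Pushed from outside (with closed fingers, say) towards the still ring, it swings about the pivot and closes the forceps. While pushing and backing off keep level: rubbing it downwards lifts the teeth out.
- scissor (a joint): Closing angle, rad: 0 wide open (a light spring holds it there, 1 to 2.5 N at the ring), 0.31 closed. Ratchet teeth catch at about 0.083, 0.130, 0.177, 0.224, 0.271; riding up one costs up to 2 N at the ring. Let go, it returns to up to 0.02 short of the last tooth passed. The jaws meet the spout anywhere from 0.07 to 0.19, as a pad is set; from there each tooth adds about 12 N at the jaw, 5 N at the ring.
- grip (a joint): Sideways bend of the moving handle, rad: 0 straight, grows as its ring is pressed down (1 mm at the ring = 0.009 rad, about 1.6 N, after a preload of 3 N). About 3 mm (7 to 10 N) clears the teeth. Its opening spring is weaker than a fingertip's rubbing: hold the ring down and draw it some 30 mm outwards, past the first tooth, before letting go. Beyond 0.09 (10 mm, 19 N) the handle is bent for good.
- jaw: Moving jaw, on the left (+y) side: steel face 22 mm long, 12 mm high, 48 mm ahead of the pivot (origin at the pivot). Opposite it a rubber pad on a set screw, left anywhere in a 6 mm range and not measured: the right tooth must be felt. Under 5 N at the jaw the spout is loose, over 30 N it is crushed; pushing the ring until it resists with 10.5 to 12 N, then letting go, holds it well.
- spout: White plastic milk spout standing between the open jaws, 117 mm tall with its cap. Origin: centre of its foot (36 mm disc), 12 mm above the table. Barrel 26 mm; block with two flats 20 mm apart (facing its own +y and -y, 22 mm long) 57 to 79 mm above the foot, where the jaws take it. Loose, 0.1 to 0.2 kg: it turns with its cap unless held.
- cap (a joint): Turn of the blue bayonet cap on the spout, rad, anticlockwise seen from above positive: 0 to 0.15 at the start, 1.25 open at its stop. Stiff: about 0.1 N m throughout.
- wing (a point): On the cap's axis in its upright wing grip, 108 mm above the spout's foot (120 mm above the table): a blue bar 10 mm thick and 36 mm long, from 12 mm below this point (where it stands on the 34 mm cap disc) to 8 mm above it. At joint value 0 the wing's length lies along the spout's y axis; it turns with the joint.
- seat (a point): Centre of the shallow dark rim (inside radius 21 mm, 4 mm high) on the base plate in which the spout stands, 12 mm above the table.
- seal: Bystander: black seal ring, 30 mm, 5 mm thick, lying on the base plate ahead of the jaws. Origin: centre of its underside.
- spare_spout: Bystander: another white spout without a cap, 84 mm tall, standing on the table. Origin: centre of its foot.
- spare_cap: Bystander: another blue cap, 34 mm across, on the table. Origin: centre of its underside.
- screwdriver: Bystander: screwdriver with an orange handle lying on the table.
- nozzle_brush: Bystander: brush with a green handle, 190 mm, lying on the table.
- glass: Bystander: drinking glass, 68 mm across, 100 mm tall. Origin: centre of its foot.
- cleaner: Bystander: yellow bottle of cleaner with a red cap, 62 mm across, 170 mm tall. Origin: centre of its foot.

How it is judged:
By the outcome, as a careful person would: the job done as asked, in the order asked, and still so for the second after the job is handed in, with the robot touching nothing.
It also fails if it takes over 72 s, if anything falls off the work surface, if the arm or the gripper's body presses on something with over 40 N, if the wrist force passes 120 N, or if a joint passes its speed limit or range.

## Working session

There is one attempt and no reset: what is moved stays moved. The work goes in short steps, Python scripts to look and compute and a shell command to move; the robot and the scene stay as the last step left them, time stands still between calls to the robot, and variables do not carry over. Pictures are saved under pics/ and viewed, about 8 in all and at most 12, crops included, and the job is handed in when it is done.

```bash
ls; mkdir -p pics; python3 - <<'E'
from workcell import ctrl
import cv2, numpy as np
o=ctrl.get_obs(); print({k:np.round(v,3) for k,v in o.items()}); print(ctrl.pinch_z)
for n in("scene","top"):
    cv2.imwrite(f"pics/{n}0.png",ctrl.get_image(n)[:,:,::-1])
    c=ctrl.camera_info(n); print(n,{k:np.round(v,3).tolist() for k,v in c.items() if k in("camera_matrix","R","t")})
print(ctrl.camera_info("wrist"))
E
```

```text
pics
{'t': np.float64(0.0), 'qpos': array([ 1.17 ,  0.424,  1.631, -0.   ,  1.089, -0.019]), 'qvel': array([ 0.002,  0.001, -0.002,  0.   ,  0.001,  0.   ]), 'joint_torque': array([-3.0000e-03, -5.4463e+01, -2.7366e+01,  6.4000e-02,  2.3000e-02,
       -0.0000e+00]), 'ee_pos': array([232.613, 579.492, 221.902]), 'orientation': array([-5.960e-01, -3.084e+00,  2.000e-03]), 'ft_force': array([ 0.748, -0.605, -0.329]), 'moment': array([0.041, 0.022, 0.036]), 'width': np.float64(87.803)}
18.700000000000003
scene {'camera_matrix': [[379.172, 0.0, 316.824], [0.0, 379.172, 194.382], [0.0, 0.0, 1.0]], 'R': [[0.232, 0.973, 0.012], [0.564, -0.125, -0.816], [-0.793, 0.196, -0.577]], 't': [-182.05, -224.866, 1497.475]}
top {'camera_matrix': [[434.37, 0.0, 318.772], [0.0, 434.37, 198.513], [0.0, 0.0, 1.0]], 'R': [[-0.009, -1.0, -0.014], [-0.99, 0.011, -0.139], [0.139, 0.013, -0.99]], 't': [44.174, 570.078, 1208.186]}
{'camera_matrix': array([[285.5924112 ,   0.        , 321.00654817],
       [  0.        , 285.5924112 , 204.1099043 ],
       [  0.        ,   0.        ,   1.        ]]), 'hand_eye': array([[ 6.62229770e-04, -9.61394576e-01, -2.75172730e-01,
         7.54059349e+01],
       [ 9.99999680e-01,  7.59995800e-04, -2.48666651e-04,
        -1.15546637e+00],
       [ 4.48196888e-04, -2.75172477e-01,  9.61394772e-01,
        -1.63216679e+02],
       [ 0.00000000e+00,  0.00000000e+00,  0.00000000e+00,
         1.00000000e+00]])}
```

View pics/top0.png

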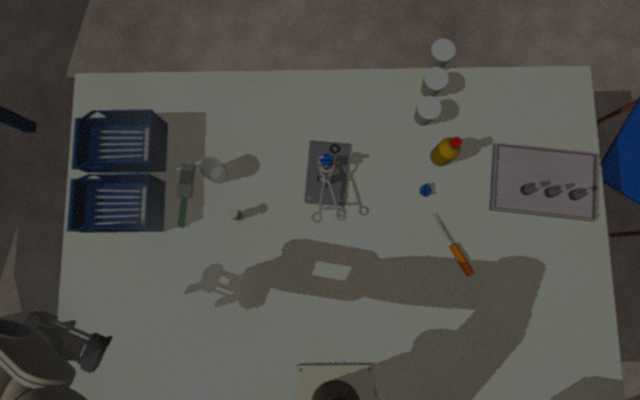

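View pics/scene0.png

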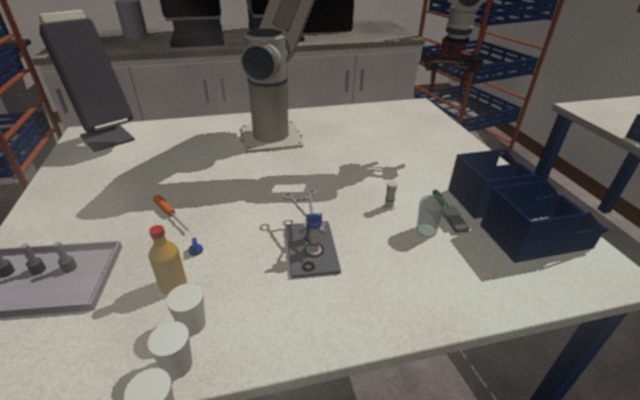

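The top view shows the stand plate around (328,173), the blue cap at (326,160), and the rings near (317,217) and (341,217). The ring at (364,210) is a shadow. Next I'll get coarse positions and bring the wrist camera over.

```bash
cat > h.py <<'E'
from workcell import ctrl
import cv2, numpy as np
from scipy.spatial.transform import Rotation as Rn
def cam(n,o=None):
    c=ctrl.camera_info(n); K=np.array(c["camera_matrix"])
    if n!="wrist": return K,np.array(c["R"]),np.array(c["t"])
    o=o or ctrl.get_obs(); T=np.eye(4); T[:3,:3]=Rn.from_rotvec(o["orientation"]).as_matrix(); T[:3,3]=o["ee_pos"]
    W=np.linalg.inv(T@np.array(c["hand_eye"])); return K,W[:3,:3],W[:3,3]
def pt(C,u,v,z):
    K,R,t=C; d=R.T@np.linalg.solve(K,[u,v,1]); o=-R.T@t
    return o+d*(z-o[2])/d[2]
def px(C,X):
    K,R,t=C; p=K@(R@np.asarray(X,float)+t); return p[:2]/p[2]
def totool(o,d): return Rn.from_rotvec(o["orientation"]).as_matrix().T@np.asarray(d,float)
E
python3 - <<'E'
from h import *
C=cam("top")
for n,u,v,z in [("plate",308,141,12),("plate",350,144,12),("plate",347,207,12),("plate",305,203,12),("wing",326,158,124),("ringL",317,217,80),("ringR",341,217,80),("seal",335,148,15)]: print(n,pt(C,u,v,z).round(0))
o=ctrl.get_obs(); print(Rn.from_rotvec(o["orientation"]).as_matrix().round(3))
im=cv2.imread("pics/top0.png")[125:235,270:390]; cv2.imwrite("pics/topz.png",cv2.resize(im,None,fx=5,fy=5,interpolation=cv2.INTER_CUBIC))
E
```

```text
plate [749.  70.  12.]
plate [738. -56.  12.]
plate [548. -44.  12.]
plate [562.  79.  12.]
wing [670.  17. 124.]
ringL [513.  43.  80.]
ringR [513. -23.  80.]
seal [726. -11.  15.]
[[-0.928  0.373 -0.001]
 [ 0.373  0.928 -0.001]
 [ 0.    -0.001 -1.   ]]
```

View pics/topz.png

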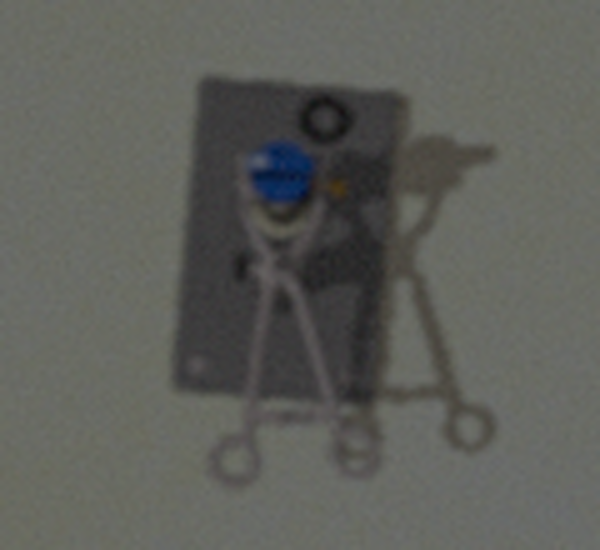

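```bash
R='{"xyz":[-55.3,-39.1,2],"spin":71.5}'; python3 -m inch '[{"xyz":[-55.3,-39.1,2],"spin":71.5},{"xyz":[-55.3,-39.1,2],"spin":71.5},{"xyz":[-55.3,-39.1,2],"spin":71.5},{"xyz":[-55.3,-39.1,2],"spin":71.5},{"xyz":[-55.3,-39.1,2],"spin":71.5},{"xyz":[-55.3,-39.1,2],"spin":71.5},{"xyz":[-55.3,-39.1,2],"spin":71.5},{"xyz":[-55.3,-39.1,2],"spin":71.5},{"xyz":[-55.3,-39.1,2],"spin":71.5},{"xyz":[-55.3,-39.1,2],"spin":71.5},{"xyz":[-55.3,-39.1,2],"spin":71.5},{"xyz":[-55.3,-39.1,2],"spin":71.5},{"xyz":[-55.3,-39.1,2],"spin":71.5},{"xyz":[-55.3,-39.1,2],"spin":71.5},{"xyz":[-55.3,-39.1,2],"spin":71.5},{"xyz":[-55.3,-39.1,2],"spin":71.5},{"xyz":[-55.3,-39.1,2],"spin":71.5},{"xyz":[-55.3,-39.1,2],"spin":71.5}]' 1
python3 - <<'E'
from h import *
o=ctrl.get_obs(); im=ctrl.get_image("wrist")[:,:,::-1]; cv2.imwrite("pics/w1.png",im)
import pickle; pickle.dump(o,open("o1.pkl","wb"))
print({k:np.round(o[k],3) for k in("t","ee_pos","qpos","ft_force","width")}); print(Rn.from_rotvec(o["orientation"]).as_matrix().round(3))
E
```

```text
t: 1.9
ee_pos: [599.5, 11.9, 202.5]
orientation: [2.284, 2.157, -0.002]
ft_force: [-0.1, 0.5, -0.4]
width: 0.5
{'t': np.float64(1.9), 'ee_pos': array([599.46 ,  11.888, 202.541]), 'qpos': array([ 1.000e-03,  4.100e-01,  1.703e+00, -1.000e-03,  1.029e+00,
        5.900e-02]), 'ft_force': array([-0.064,  0.457, -0.419]), 'width': np.float64(0.477)}
[[ 0.057  0.998 -0.001]
 [ 0.998 -0.057 -0.001]
 [-0.001 -0.001 -1.   ]]
```

View pics/w1.png

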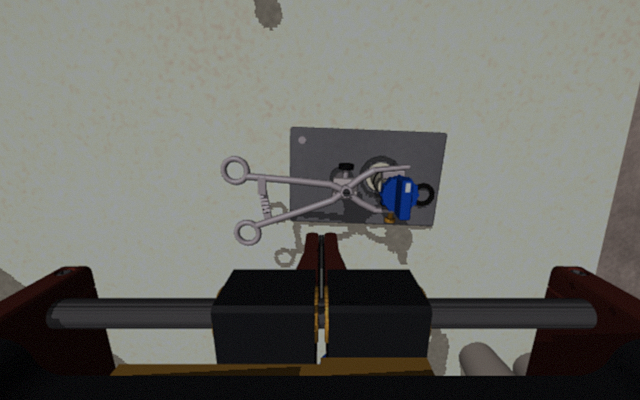

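The wrist view shows the fixed ring at (236,170), the moving ring at (247,232), the pivot at (347,191), the plate corners at (291,127), (447,132), (436,227) and (290,222), and the wing near (402,197).

```bash
python3 - <<'E'
from h import *
import pickle
from scipy.optimize import least_squares
o=pickle.load(open("o1.pkl","rb")); W=cam("wrist",o); T=cam("top")
S={"fix":(-112,16.5,80),"piv":(0,0,83),"c1":(-65,60,12),"c2":(125,60,12),"c3":(125,-60,12),"c4":(-65,-60,12)}
mw={"fix":(236,170),"piv":(347,191),"c1":(291,127),"c2":(447,132),"c3":(436,227),"c4":(290,222)}
mt={"fix":(317.4,217),"c1":(305,203),"c2":(310.5,140.5),"c3":(351,143.5)}
def w(p,X): c,s=np.cos(p[2]),np.sin(p[2]); return [p[0]+c*X[0]-s*X[1],p[1]+s*X[0]+c*X[1],X[2]]
def f(p,A): return np.concatenate([px(C,w(p,S[k]))-v for C,m in A for k,v in m.items()])
for n,A in (("w",[(W,mw)]),("t",[(T,mt)]),("both",[(W,mw),(T,mt)])):
    r=least_squares(f,[610,10,0],args=(A,),x_scale=[1,1,.01],loss="soft_l1"); print(n,r.x.round(3),f(r.x,A).round(1))
for z,u,v,n in ((80,247,232,"mring"),(80,236,170,"fring"),(126,402,195,"wing"),(83,347,191,"piv")): print(n,pt(W,u,v,z).round(1))
p=r.x
for C,n,i in ((W,"w",cv2.imread("pics/w1.png")),):
    cr=cv2.resize(i[110:260,200:460],None,fx=3,fy=3,interpolation=cv2.INTER_CUBIC)
    P=[w(p,(-112,16.5,80)),w(p,(-101.3,-50,80)),w(p,(0,0,83)),w(p,(59,0,128))]+[w(p,S[k]) for k in("c1","c2","c3","c4")]
    for X in P: q=(px(C,X)-(200,110))*3; cv2.drawMarker(cr,tuple(int(a) for a in q),(0,255,0),0,10)
    cv2.imwrite("pics/w1z.png",cr)
E
```

```text
w [ 6.2559e+02  1.7162e+01 -9.1000e-02] [ 0.6  0.9 -0.1  0.2 -0.6 -0.3  1.7  0.3 -1.7 -0.9  0.  -0.6]
t [ 6.21133e+02  1.39620e+01 -1.00000e-01] [ 0.3  0.7 -0.2 -0.3  0.3 -0.4 -0.3 -0. ]
both [ 6.25209e+02  1.68510e+01 -9.10000e-02] [ 0.2  1.1 -0.5  0.5 -0.8 -0.1  1.4  0.7 -2.  -0.6 -0.3 -0.4 -0.5 -0.7
 -1.1 -1.5 -1.1 -1.6 -1.6 -1.5]
mring [517.6 -22.4  80. ]
fring [515.1  44.6  80. ]
wing [669.7  21.6 126. ]
piv [625.7  17.4  83. ]
```

View pics/w1z.png

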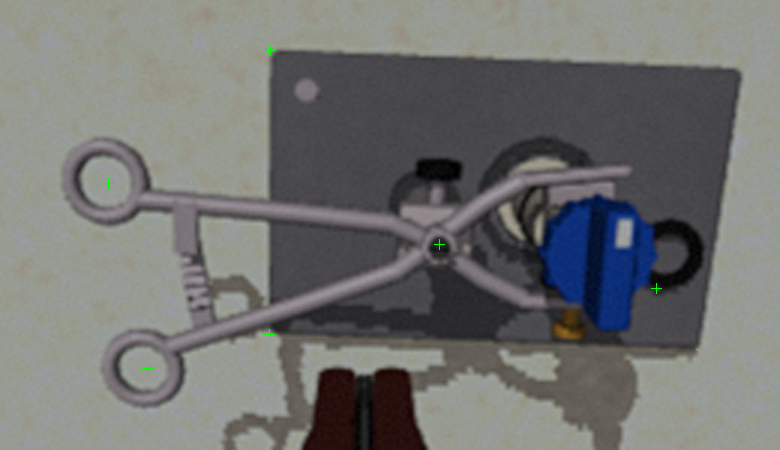

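The fit agrees with the image: the stand sits at (625,17) with yaw about -5.4°, and the moving ring is at (517.6,-22.4,80). I'll take the closed fingers down outside the moving ring.

```bash
python3 -m inch '[{"xyz":[-7.4,-7,0],"spin":-16},{"xyz":[-7.4,-7,0],"spin":-16},{"xyz":[-7.4,-7,0],"spin":-16},{"xyz":[-7.4,-7,5],"spin":-16},{"xyz":[-7.4,-7,9],"spin":-16},{"xyz":[-7.4,-7,12],"spin":-16},{"xyz":[-7.4,-7,14],"spin":-16},{"xyz":[-7.4,-7,14],"spin":-16},{"xyz":[-7.4,-7,14],"spin":-16}]' 1
python3 -c "
from h import *
o=ctrl.get_obs();print(Rn.from_rotvec(o['orientation']).as_matrix().round(3),o['qpos'].round(3),o['ft_force'].round(2))"
```

```text
t: 2.85
ee_pos: [525.8, -57.6, 63.1]
orientation: [1.961, 2.454, -0.002]
ft_force: [0.3, 0.5, 0.5]
width: 0.3
[[-0.221  0.975 -0.001]
 [ 0.975  0.221 -0.001]
 [-0.001 -0.001 -1.   ]] [-0.131  0.529  1.932 -0.002  0.681 -0.352] [0.28 0.49 0.51]
```

```bash
python3 -m inch '[{"xyz":[0.5,0,0]},{"xyz":[1.0,0,0]},{"xyz":[1.0,0,0]},{"xyz":[1.0,0,0]}]'; python3 -m inch '[{"xyz":[0.3,0,0]},{"xyz":[0.6,0,0]},{"xyz":[0.6,0,0]},{"xyz":[0.6,0,0]}]'; python3 -m inch '[{"xyz":[0.2,0,0]},{"xyz":[0.4,0,0]},{"xyz":[0.4,0,0]},{"xyz":[0.4,0,0]}]'
```

```text
$[0]: bad value
$[0]: bad value
$[0]: bad value
```

Both keys are required.

```bash
python3 -m inch '[{"xyz":[0.5,0,0],"spin":0},{"xyz":[1.0,0,0],"spin":0},{"xyz":[1.0,0,0],"spin":0},{"xyz":[1.0,0,0],"spin":0}]'; python3 -m inch '[{"xyz":[0.3,0,0],"spin":0},{"xyz":[0.6,0,0],"spin":0},{"xyz":[0.6,0,0],"spin":0},{"xyz":[0.6,0,0],"spin":0}]'; python3 -m inch '[{"xyz":[0.2,0,0],"spin":0},{"xyz":[0.4,0,0],"spin":0},{"xyz":[0.4,0,0],"spin":0},{"xyz":[0.4,0,0],"spin":0}]'
```

```text
t: 3.25
ee_pos: [524.0, -47.6, 63.8]
orientation: [1.96, 2.454, -0.001]
ft_force: [0.3, 0.0, 0.1]
width: 0.4
t: 3.65
ee_pos: [522.4, -41.8, 63.7]
orientation: [1.96, 2.454, -0.001]
ft_force: [-1.9, -2.2, 1.1]
width: 0.4
t: 4.05
ee_pos: [521.5, -37.8, 63.6]
orientation: [1.96, 2.454, -0.001]
ft_force: [-0.7, -2.5, -0.7]
width: 0.3
```

```bash
for i in 1 2 3; do python3 -m inch '[{"xyz":[0.15,0,0],"spin":0},{"xyz":[0.3,0,0],"spin":0},{"xyz":[0.3,0,0],"spin":0}]'|grep -E "ee_p|ft"; done
```

```text
ee_pos: [520.6, -34.9, 63.6]
ft_force: [-1.1, -3.8, 0.6]
ee_pos: [519.6, -31.9, 63.5]
ft_force: [-2.7, -3.0, 0.3]
ee_pos: [518.8, -29.4, 63.5]
ft_force: [-2.1, -8.3, 0.7]
```

```bash
for i in 1 2; do python3 -m inch '[{"xyz":[0.1,0,0],"spin":0},{"xyz":[0.1,0,0],"spin":0},{"xyz":[0.1,0,0],"spin":0}]'|grep -E "ee_p|ft"; done; python3 -c "
from h import *
for i in range(3):
  o=ctrl.get_obs();print(o['ft_force'].round(2))"
```

```text
ee_pos: [518.6, -29.1, 63.5]
ft_force: [-0.4, -7.8, -0.8]
ee_pos: [518.5, -28.8, 63.5]
ft_force: [-1.8, -8.4, -0.4]
[-1.79 -8.37 -0.37]
[-1.79 -8.37 -0.37]
[-1.79 -8.37 -0.37]
```

```bash
for i in 1 2; do python3 -m inch '[{"xyz":[0.1,0,0],"spin":0},{"xyz":[0.18,0,0],"spin":0},{"xyz":[0.18,0,0],"spin":0}]'|grep -E "ee_p|ft"; done
```

```text
ee_pos: [518.2, -27.6, 63.6]
ft_force: [-1.6, -8.4, 1.1]
ee_pos: [517.8, -26.4, 63.7]
ft_force: [-1.6, -8.2, 1.6]
```

```bash
python3 -m inch '[{"xyz":[0.1,0,0],"spin":0},{"xyz":[0.18,0,0],"spin":0},{"xyz":[0.18,0,0],"spin":0}]'|grep -E "ee_p|ft"; 
```

```text
ee_pos: [517.6, -25.7, 63.8]
ft_force: [-1.3, -11.1, 0.7]
```

```bash
python3 -m inch '[{"xyz":[0.1,0,0],"spin":0},{"xyz":[0.18,0,0],"spin":0},{"xyz":[0.18,0,0],"spin":0}]'|grep -E "ee_p|ft"; 
```

```text
ee_pos: [517.4, -25.0, 64.0]
ft_force: [-0.6, -11.1, -0.3]
```

```bash
python3 -m inch '[{"xyz":[0.1,0,0],"spin":0},{"xyz":[0.16,0,0],"spin":0},{"xyz":[0.16,0,0],"spin":0}]'|grep -E "ee_p|ft"; 
```

```text
ee_pos: [517.3, -24.6, 64.0]
ft_force: [-0.8, -11.6, -0.6]
```

```bash
python3 -m inch '[{"xyz":[-1,0,0],"spin":0},{"xyz":[-3,0,0],"spin":0},{"xyz":[-3,0,0],"spin":0},{"xyz":[-3,0,-5],"spin":0},{"xyz":[-3,0,-9],"spin":0},{"xyz":[-3,0,-12.6],"spin":0},{"xyz":[0,5,-12.6],"spin":4},{"xyz":[0,9,-12.6],"spin":9.2},{"xyz":[0,13.6,-12.6],"spin":9.2},{"xyz":[0,13.6,-12.6],"spin":9.2},{"xyz":[0,13.6,-12.6],"spin":9.2}]' 1
python3 - <<'E'
from h import *
import pickle
o=ctrl.get_obs(); im=ctrl.get_image("wrist")[:,:,::-1]; cv2.imwrite("pics/w2.png",im); pickle.dump(o,open("o2.pkl","wb"))
print(Rn.from_rotvec(o["orientation"]).as_matrix().round(3),o["qvel"].round(3))
cr=cv2.resize(im[60:280,120:480],None,fx=2.2,fy=2.2,interpolation=cv2.INTER_CUBIC); cv2.imwrite("pics/w2z.png",cr)
E
```

```text
t: 8.15
ee_pos: [649.6, 8.2, 189.1]
orientation: [2.141, 2.29, -0.011]
ft_force: [-0.5, -0.2, -0.1]
width: 0.1
[[-0.067  0.998 -0.   ]
 [ 0.998  0.067 -0.01 ]
 [-0.009 -0.001 -1.   ]] [-0.015 -0.025  0.049 -0.004  0.002 -0.003]
```

View pics/w2z.png

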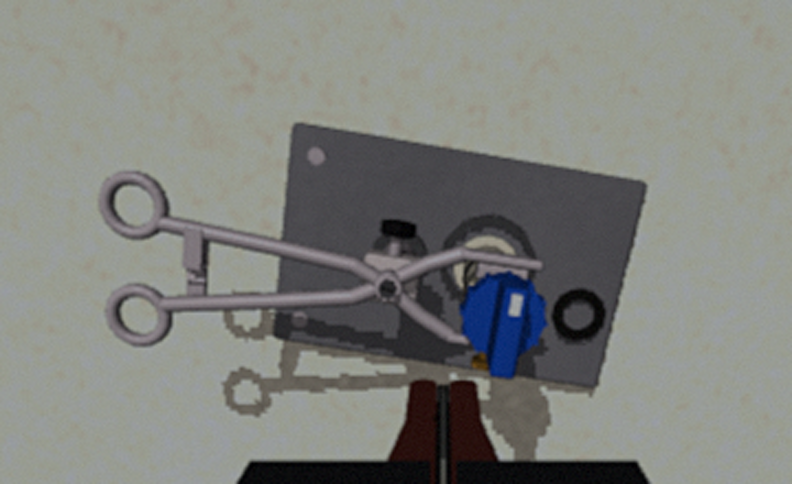

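Hands off, the forceps hold, with the moving ring at crop (139,313). The wing's top face runs from about crop (512,280) to (504,376). I'll overlay a model to pin it down.

```bash
python3 - <<'E'
from h import *
import pickle
o=pickle.load(open("o2.pkl","rb")); W=cam("wrist",o); im=cv2.imread("pics/w2.png")
c=pt(W,350.9,209.1,128); print("wing",c)
for u,v,z,n in ((139,313,80,"mring"),(133,204,80,"fring"),(388,288,83,"piv")): print(n,pt(W,u/2.2+120,v/2.2+60,z).round(1))
b=im[150:250,310:400].astype(int); m=((b[:,:,0]>1.6*b[:,:,2])&(b[:,:,0]>60)).astype(np.uint8)
s=8; cr=cv2.resize(im[160:250,310:400],None,fx=s,fy=s,interpolation=cv2.INTER_CUBIC); cr=np.clip(cr*1.8,0,255).astype(np.uint8)
cr=cr[:600]
def box(c,ang,col,z):
    d=np.array([-np.sin(ang),np.cos(ang)]); e=np.array([d[1],-d[0]])
    P=[px(W,[*(c[:2]+a*18*d+b2*5*e),z]) for a,b2 in((1,1),(1,-1),(-1,-1),(-1,1))]
    cv2.polylines(cr,[np.int32((np.array(P)-(310,160))*s+s/2)],True,col,1)
box(c,0.062,(0,255,0),128)
cv2.imwrite("pics/w2b.png",cr)
E
```

```text
wing [673.16330025  15.09279853 128.        ]
mring [512.9  -4.   80. ]
fring [513.7  44.8  80. ]
piv [624.5  16.   83. ]
```

View pics/w2b.png

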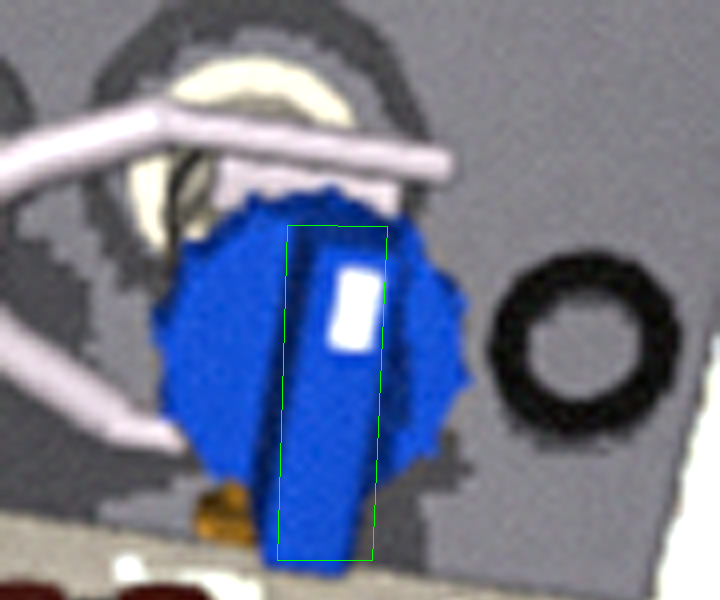

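The wing is at about (673.2,13.9) with yaw about -0.04. That agrees with the stand prediction of (672.6,12). I'll open partly, centre over it and descend.

```bash
python3 -m inch '[{"xyz":[0.4,2.4,0],"spin":6},{"xyz":[0.4,2.4,0],"spin":6},{"xyz":[0.4,2.4,0],"spin":6},{"xyz":[0.4,2.4,2],"spin":6},{"xyz":[0.4,2.4,4],"spin":6},{"xyz":[0.4,2.4,6],"spin":6},{"xyz":[0.4,2.4,7],"spin":6},{"xyz":[0.4,2.4,7.7],"spin":6},{"xyz":[0.4,2.4,7.7],"spin":6},{"xyz":[0.4,2.4,7.7],"spin":6}]' 0.45
python3 -c "
from h import *
o=ctrl.get_obs();print(Rn.from_rotvec(o['orientation']).as_matrix().round(3),o['qpos'].round(3),o['ft_force'].round(2))"
```

```text
t: 9.2
ee_pos: [672.5, 12.6, 112.7]
orientation: [2.258, 2.175, -0.011]
ft_force: [0.3, 0.6, -0.1]
width: 48.2
[[ 0.037  0.999 -0.   ]
 [ 0.999 -0.037 -0.01 ]
 [-0.01   0.    -1.   ]] [ 0.005  0.619  1.583 -0.012  0.94   0.05 ] [ 0.31  0.56 -0.12]
```

```bash
python3 -m inch '[{"xyz":[0,0,0],"spin":0},{"xyz":[0,0,0],"spin":0},{"xyz":[0,0,0],"spin":0},{"xyz":[0,0,0],"spin":0},{"xyz":[0,0,0],"spin":0},{"xyz":[0,0,0],"spin":0}]' 1
python3 -c "
from h import *
o=ctrl.get_obs();print(o['qpos'].round(3),o['moment'].round(2))"
```

```text
t: 9.8
ee_pos: [673.0, 12.6, 112.9]
orientation: [2.258, 2.174, -0.009]
ft_force: [1.2, 0.2, -0.6]
width: 9.4
[ 0.005  0.619  1.582 -0.012  0.94   0.05 ] [-0.04 -0.27 -0.1 ]
```

```bash
cat > s.sh <<'E'
python3 -c "
from h import *
o=ctrl.get_obs();M=Rn.from_rotvec(o['orientation']).as_matrix();print('toolx',M[:,0].round(3),'yaw_from_y',np.degrees(np.arctan2(-M[0,0],M[1,0])).round(2),'M',o['moment'].round(2))"
E
python3 -m inch '[{"xyz":[0,0,0],"spin":-3},{"xyz":[0,0,0],"spin":-7},{"xyz":[0,0,0],"spin":-11},{"xyz":[0,0,0],"spin":-15},{"xyz":[0,0,0],"spin":-19},{"xyz":[0,0,0],"spin":-23},{"xyz":[0,0,0],"spin":-27},{"xyz":[0,0,0],"spin":-31},{"xyz":[0,0,0],"spin":-35},{"xyz":[0,0,0],"spin":-39},{"xyz":[0,0,0],"spin":-43},{"xyz":[0,0,0],"spin":-47},{"xyz":[0,0,0],"spin":-50},{"xyz":[0,0,0],"spin":-50}]' ; sh s.sh
```

```text
t: 11.2
ee_pos: [674.5, 13.2, 113.0]
orientation: [1.126, 2.925, -0.01]
ft_force: [4.5, 1.3, -3.3]
width: 9.6
toolx [-0.742  0.67  -0.009] yaw_from_y 47.91 M [ 0.39 -1.07 -0.04]
```

```bash
python3 -m inch '[{"xyz":[0,0,0],"spin":-4},{"xyz":[0,0,0],"spin":-8},{"xyz":[0,0,0],"spin":-12},{"xyz":[0,0,0],"spin":-14},{"xyz":[0,0,0],"spin":-14}]' ; sh s.sh; for i in 1 2; do python3 -m inch '[{"xyz":[0,0,0],"spin":-1.5},{"xyz":[0,0,0],"spin":-3},{"xyz":[0,0,0],"spin":-3}]' ; sh s.sh; done
```

```text
t: 11.7
ee_pos: [675.0, 13.6, 112.9]
orientation: [0.76, 3.041, -0.01]
ft_force: [1.8, 2.7, -2.1]
width: 9.7
toolx [-0.882  0.471 -0.008] yaw_from_y 61.92 M [ 0.47 -0.65 -0.04]
t: 12.0
ee_pos: [675.1, 13.7, 112.9]
orientation: [0.679, 3.06, -0.01]
ft_force: [1.9, 2.3, -1.4]
width: 9.7
toolx [-0.906  0.423 -0.008] yaw_from_y 64.97 M [ 0.42 -0.44 -0.05]
t: 12.3
ee_pos: [675.1, 13.8, 112.9]
orientation: [0.598, 3.077, -0.01]
ft_force: [1.5, 1.8, -1.7]
width: 9.9
toolx [-0.927  0.374 -0.008] yaw_from_y 68.01 M [ 0.42 -0.45 -0.24]
```

```bash
python3 -m inch '[{"xyz":[0,0,0],"spin":-1},{"xyz":[0,0,0],"spin":-2},{"xyz":[0,0,0],"spin":-2}]' ; sh s.sh
```

```text
t: 12.6
ee_pos: [674.9, 13.9, 112.9]
orientation: [0.543, 3.088, -0.01]
ft_force: [1.4, 2.8, -1.1]
width: 9.9
toolx [-0.94   0.341 -0.007] yaw_from_y 70.04 M [ 0.59 -0.3  -0.34]
```

```bash
python3 -m inch '[{"xyz":[0,0,0],"spin":0},{"xyz":[0,0,0],"spin":0},{"xyz":[0,0,0],"spin":0},{"xyz":[0,0,-2],"spin":0},{"xyz":[0,0,-5],"spin":0},{"xyz":[0,0,-8],"spin":0},{"xyz":[0,0,-8],"spin":8},{"xyz":[3,-1,-8],"spin":16},{"xyz":[6.9,-2.9,-8],"spin":24},{"xyz":[6.9,-2.9,-8],"spin":32},{"xyz":[6.9,-2.9,-8],"spin":40},{"xyz":[6.9,-2.9,-8],"spin":48},{"xyz":[6.9,-2.9,-8],"spin":56},{"xyz":[6.9,-2.9,-8],"spin":65},{"xyz":[6.9,-2.9,-8],"spin":65},{"xyz":[6.9,-2.9,-8],"spin":65}]' 0.4
python3 - <<'E'
from h import *
import pickle
o=ctrl.get_obs(); im=ctrl.get_image("wrist")[:,:,::-1]; cv2.imwrite("pics/w3.png",im); pickle.dump(o,open("o3.pkl","wb"))
print(Rn.from_rotvec(o["orientation"]).as_matrix().round(3),o["qvel"].round(3))
cr=cv2.resize(im[80:280,180:480],None,fx=2.6,fy=2.6,interpolation=cv2.INTER_CUBIC); cv2.imwrite("pics/w3z.png",cr)
E
```

```text
t: 14.2
ee_pos: [599.7, 10.7, 192.6]
orientation: [2.111, 2.314, -0.004]
ft_force: [0.9, 0.2, 0.6]
width: 52.8
[[-0.092  0.996  0.005]
 [ 0.996  0.092 -0.008]
 [-0.008  0.004 -1.   ]] [ 0.001  0.002 -0.001  0.    -0.002 -0.008]
```

View pics/w3z.png

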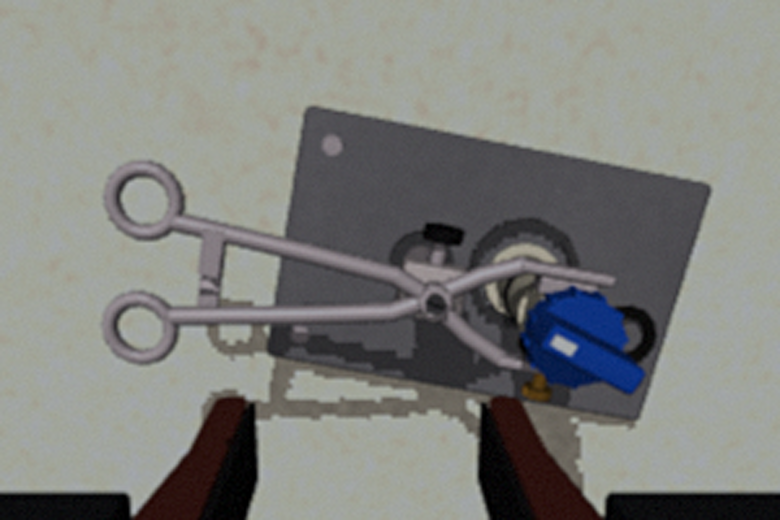

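The wing has turned clearly and now runs crop (550,325) to (640,380), with the forceps still holding. I'll overlay the expected pose at the stop to check the angle.

```bash
python3 - <<'E'
from h import *
import pickle
o=pickle.load(open("o3.pkl","rb")); W=cam("wrist",o); im=cv2.imread("pics/w3.png")
for u,v,z,n in ((141.5,327,80,"mring"),(144,200,80,"fring"),(435,302,83,"piv"),(596,351,128,"wing")): print(n,pt(W,u/2.6+180,v/2.6+80,z).round(1))
s=8; x0,y0=370,180; cr=cv2.resize(im[y0:y0+70,x0:x0+80],None,fx=s,fy=s,interpolation=cv2.INTER_CUBIC); cr=np.clip(cr*1.7,0,255).astype(np.uint8)
c=np.array([673.5,13.5])
for ang,col in ((-.093+1.25,(0,255,0)),(-.093+1.1,(0,0,255))):
    d=np.array([-np.sin(ang),np.cos(ang)]); e=np.array([d[1],-d[0]])
    P=[px(W,[*(c+a*18*d+b2*5*e),128]) for a,b2 in((1,1),(1,-1),(-1,-1),(-1,1))]
    cv2.polylines(cr,[np.int32((np.array(P)-(x0,y0))*s+s/2)],True,col,1)
cv2.imwrite("pics/w3b.png",cr)
E
```

```text
mring [513.6  -4.6  80. ]
fring [514.2  44.5  80. ]
piv [625.1  16.5  83. ]
wing [673.3  16.4 128. ]
```

View pics/w3b.png

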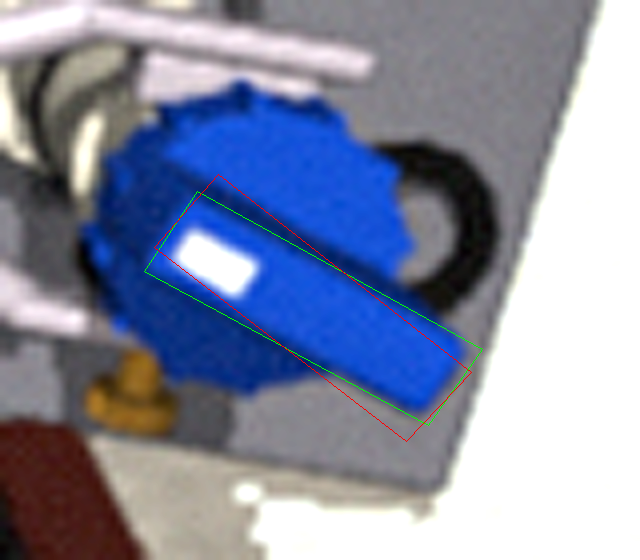

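The wing matches the green box, which is joint 1.25, so the cap is at its stop. Next I'll take the closed fingers above the moving ring at (513.5,-4.5).

```bash
python3 -m inch '[{"xyz":[-0.7,-4,0],"spin":0},{"xyz":[-0.7,-8.7,0],"spin":0},{"xyz":[-0.7,-8.7,0],"spin":0},{"xyz":[-0.7,-8.7,3],"spin":0},{"xyz":[-0.7,-8.7,6],"spin":0},{"xyz":[-0.7,-8.7,8],"spin":0},{"xyz":[-0.7,-8.7,9.8],"spin":0},{"xyz":[-0.7,-8.7,9.8],"spin":0},{"xyz":[-0.7,-8.7,9.8],"spin":0}]' 1; sh s.sh
python3 -m inch '[{"xyz":[0,0,0.4],"spin":0},{"xyz":[0,0,0.8],"spin":0},{"xyz":[0,0,0.8],"spin":0},{"xyz":[0,0,0.8],"spin":0}]'
```

```text
t: 15.15
ee_pos: [514.6, -5.0, 94.4]
orientation: [2.11, 2.316, -0.004]
ft_force: [-0.9, -0.0, 0.1]
width: 0.3
toolx [-0.093  0.996 -0.008] yaw_from_y 5.31 M [-0.08  0.06 -0.01]
t: 15.55
ee_pos: [514.8, -5.0, 86.7]
orientation: [2.11, 2.315, -0.003]
ft_force: [-0.8, -0.1, 0.6]
width: 0.5
```

```bash
for i in 1 2 3; do python3 -m inch '[{"xyz":[0,0,0.1],"spin":0},{"xyz":[0,0,0.2],"spin":0},{"xyz":[0,0,0.2],"spin":0}]'|grep -E "ee_p|ft"; done
```

```text
ee_pos: [514.8, -5.0, 84.6]
ft_force: [0.6, 0.1, 0.9]
ee_pos: [514.9, -5.0, 82.6]
ft_force: [-0.2, 0.7, 2.6]
ee_pos: [515.3, -5.2, 81.0]
ft_force: [-0.5, -3.4, 4.8]
```

```bash
for i in 1 2; do python3 -m inch '[{"xyz":[0,0,0.1],"spin":0},{"xyz":[0,0,0.22],"spin":0},{"xyz":[0,0,0.22],"spin":0}]'|grep -E "ee_p|ft"; done
```

```text
ee_pos: [515.4, -5.7, 79.1]
ft_force: [-2.0, -2.6, 6.3]
ee_pos: [515.5, -6.2, 77.4]
ft_force: [-2.6, -2.3, 9.7]
```

```bash
python3 -m inch '[{"xyz":[-0.25,0.03,0.12],"spin":0},{"xyz":[-0.5,0.07,0.12],"spin":0},{"xyz":[-0.75,0.11,0.12],"spin":0},{"xyz":[-1.0,0.15,0.12],"spin":0}]'; python3 -m inch '[{"xyz":[-0.2,0.05,0.1],"spin":0},{"xyz":[-0.4,0.1,0.1],"spin":0},{"xyz":[-0.6,0.14,0.1],"spin":0},{"xyz":[-0.9,0.2,0.1],"spin":0}]'
```

```text
t: 17.45
ee_pos: [517.6, -16.2, 76.8]
orientation: [2.107, 2.315, -0.005]
ft_force: [-3.1, -1.1, 9.7]
width: 0.5
t: 17.85
ee_pos: [519.5, -23.8, 76.2]
orientation: [2.11, 2.317, -0.005]
ft_force: [-5.4, 9.4, 10.6]
width: 0.4
```

The outward pull now meets resistance (Fy 9.4 N) and the ring is back at its original open position, so it's at its open stop. I'll lift straight off.

```bash
python3 -m inch '[{"xyz":[-0.05,0,-0.2],"spin":0},{"xyz":[-0.05,0,-0.5],"spin":0},{"xyz":[-0.05,0,-0.9],"spin":0},{"xyz":[-0.05,0,-2],"spin":0},{"xyz":[-0.05,0,-5],"spin":0},{"xyz":[-0.05,0,-9],"spin":0},{"xyz":[0.7,4.5,-11.5],"spin":0},{"xyz":[1.5,8,-11.5],"spin":0},{"xyz":[1.5,8,-11.5],"spin":0},{"xyz":[1.5,8,-11.5],"spin":0}]'
python3 - <<'E'
from h import *
im=ctrl.get_image("wrist")[:,:,::-1]; cv2.imwrite("pics/w4.png",im)
cr=cv2.resize(im[80:280,180:480],None,fx=2.6,fy=2.6,interpolation=cv2.INTER_CUBIC); cv2.imwrite("pics/w4z.png",cr)
E
```

```text
t: 18.85
ee_pos: [597.0, -0.4, 191.2]
orientation: [2.11, 2.318, -0.006]
ft_force: [0.4, -0.2, 0.2]
width: 0.1
```

View pics/w4z.png

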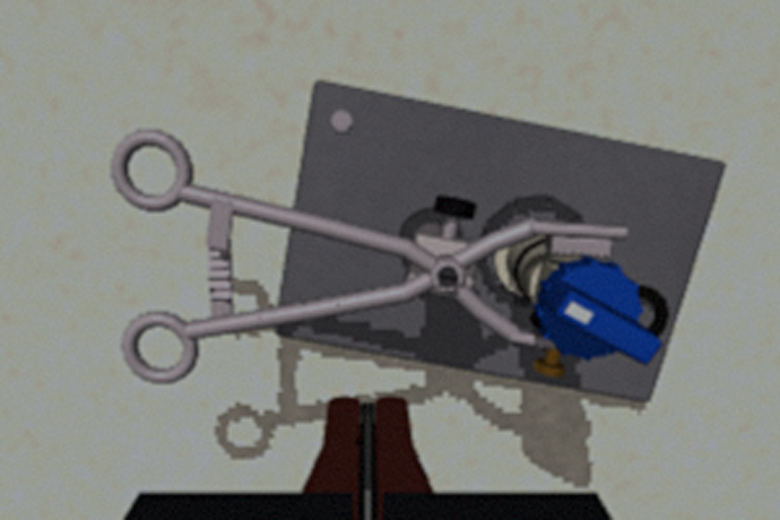

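```bash
python3 - <<'E'
from h import *
W=cam("wrist")
P={n:pt(W,u/2.6+180,v/2.6+80,z)[:2] for n,u,v,z in (("m",160,347,80),("f",151,170,80),("p",447,274,83),("wing",614,323,128))}
print({k:v.round(1) for k,v in P.items()},"sep",np.hypot(*(P["m"]-P["f"])).round(1),"(was 67.0 open)")
E
```

```text
{'m': array([517.2, -23. ]), 'f': array([512.9,  44.4]), 'p': array([624. ,  16.9]), 'wing': array([672.7,  15.7])} sep 67.5 (was 67.0 open)
```

```bash
python3 -c "
from workcell import ctrl
print(ctrl.close_job(), ctrl.get_obs()['t'])"
```

```text
the job is handed in; nothing more can be done
the job is handed in; nothing more can be done
```

The cap is loosened to its stop, the forceps are wide open again and the spout is standing in its seat. I handed the job in at about 19 s of the 72 s allowed, with the robot touching nothing.

- **Closing:** I pushed the moving ring until it resisted with about 11 N, then backed off level. The forceps stayed latched with the hand off. From the ring's travel I judged this to be the 0.177 tooth.
- **Cap:** I turned it anticlockwise until the turning moment rose from about 0.05 to 0.34 N m. The wing in the picture matched a joint value of about 1.25.
- **Release:** I pressed the ring down about 6 mm, with up to about 11 N, and drew it outwards to its open stop. That is inside the 10 mm / 19 N bending limit. The final pull met about 9 N as the ring reached the stop.
- **Last check:** the rings are 67.5 mm apart, against 67.0 mm when first open. The wing has not moved by more than about 1 mm since the cap was turned, and the seal lies where it was.

**Not checked:**
- I did not measure the jaw force directly; it rests on the push force and the tooth estimate.
- I also did not photograph the other bystanders again at the end. The arm showed no unexpected contact forces.

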